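# Hang the light-shield door back on the incubation chamber

## Robot

A 6-joint arm with a two-finger parallel gripper is mounted at the origin on the work surface. World frame = base frame: x ahead of the robot, y to its left, z up, the work surface at z = 0. Lengths are in mm, angles in rad, forces in N, time in s.
With the tool pointing down it reaches from about 350 to 875 mm from the base axis. Payload 15.5 kg.
Tool frame: the origin (TCP) lies at the centre of the arm's flange, where the gripper is bolted on; the fingertips stand 173 mm ahead of it and the grasp point (between the pads) lies 155 mm ahead of it; z points along the fingers, y is the line along which they close (so a half turn about z gives the same grasp; the last joint's range is limited). The gripper opens to 85 mm and grips with 20 to 120 N. Pads are 22 mm wide; open, the fingers measure 114 mm over their backs; the gripper's body (76 mm by 85 mm) begins 54 mm behind the grasp point. The pads swing forward as they close: fully open they stand 13 mm farther back than shut.
Start: joints at [1.077, 0.494, 1.345, -0, 1.302, -0.096], TCP at [242.692, 575.959, 404.677] pointing down, gripper open.
Joint ranges: [-2.91, 2.91], [-0.82, 2.16], [0.22, 2.67], [-1.22, 4.37], [0.12, 2.79], [-3.08, 3.08]. Speed limits (rad/s): [1.89, 1.89, 2.57, 3.01, 3.01, 3.01].

## Interface

Orientations are given as a unit quaternion [x, y, z, w].
In Python, from cell import status, eyes, job gives the robot as it stands.
- The arm moves only by the tool apply_moves, never from a script. Its argument "commands" is a list of rows, each an object with "linear": the shift along the tool's x, y, z in mm, a list of three; "rot": the turn, a rotation vector about the tool's x, y, z in rad, a list of three; "jaw": the gripper command: -1 is fully open, 1 is shut, values between are in proportion. A call has 1 to 12 rows; each row is the pose to reach, as a shift and turn from the pose commanded when the call began, along the tool's axes at that moment; what a row does not reach only later rows make up. A row lasts 1/12 s, in which the tool goes at most 41.7 mm and 7.16 degrees, less where a joint would pass 70% of its speed; a pose out of reach is approached as far as the arm can. A call with a gripper value outside its range is refused whole. The fingers move at their own pace and stop on an object; the grip force is fixed at half the most. Time passes only in rows, so rows that repeat a pose let the fingers close. It gives the time, the measured TCP pose, the force, the opening and the grip force at its end, in the units of the state.
- status.sense(): the state, without advancing time (a new reading comes with each control period).
- eyes.camera(name): name is "scene" or "top" or "wrist"; returns a dict with "img" (420x560x3 uint8, red, green, blue), "depth" (420x560 float32, mm along the optical axis (not along the pixel's ray), 0 where there is no reading), "camera_matrix" (3x3 intrinsics, pixels), "position" and "rotation" of the camera in the world. Camera axes: x right, y up, looking along -z (the intrinsics and any distortion apply to the point x, -y, -z); pixel columns grow to the right and rows downward; lengths in mm; the calibration is good to about 2 mm. A picture is of the moment at which its call begins.
- job.finish_job(): hands the job in; it is judged then, once.
The state is a dict: "t": time; "joint_positions": joint angles; "dq": joint speeds; "joint_torque": joint torques, N m; "tcp_pos": TCP position; "ee_rot": TCP orientation; "wrist_force": force on the tool from outside, world axes, zero at the start; "wrist_torque": the same for the moment, N m; "gripper_width": opening from 0.0 (shut) to 1.0 (fully open); "grip_force": force on a finger pad.
Only numpy, scipy, OpenCV 4.12 (cv2) and the standard library are available. Lean on these libraries where they do the work, as an engineer would, in place of code of your own. Each camera call takes 0.05 s, during which the arm holds its last target. There are 200 camera calls.

## Task

Take the orange door, the one with two hinge knuckles, out of its stand and hang it back on the white incubation chamber: bring it in upright with its knuckles above the two brass hinge pins, then lower it, without dropping it, until both knuckles sit fully down on their pins. It may be left at any swing angle. Leave the plain grey panel standing in its own stand.

Things in the scene. Friction and masses are not known exactly. Their poses are not given: they have to be found in the camera images.
- door: Orange, white-edged panel 150 wide, 165 high, 10 thick (mm), loose, 0.2-0.4 kg, upright in a slotted stand. Two dark knuckles (tubes 30 outer, 21 inner, 22 high) beside one upright edge, the upper 100 above the lower. Origin: knuckle axis, lower end of lower knuckle; z up, x in the panel's plane to the free edge. Panel: x 28 to 178, y -5 to 5, z -15 to 150; pinch its top edge's middle, (103, 0, 150).
- blank: Plain grey, black-edged panel, no knuckles, loose, not to be used; same panel size, origin and axes placed on it as on the door. It and the door stand side by side, 100 to 160 mm apart at their middles, each in its own white slotted stand, fixed: base 12 mm thick, slot walls up to 52 mm above the table along the middle 120 mm of the panel, 2 mm play each side.
- pin_low (a point): Foot of the lower brass pin, 45 mm above the table, on the fixed white chamber: the door's origin comes here when home. Pin 26 mm high, 18 mm thick, tapering to 5 mm at its tip, so it centres the knuckle. z up, -y straight out of the chamber's front (front face y 25, x -185 to 15, 230 high, mm). Door x along -x is shut; along -y is open at a right angle, with free room around.
- pin_up (a point): Foot of the upper, equal brass pin, 100 mm straight above the lower; axes as pin_low. Its bracket, 12 mm thick below the foot, reaches 12 mm beyond the pin axis, so the lower knuckle cannot pass it from above: bring the door in level from the front with its origin 28 to 64 mm (best 46) above the lower pin's foot, then lower.

How it is judged:
By the outcome, as a careful person would: the job done as asked, in the order asked, and still so for the second after the job is handed in, with the robot touching nothing.
It also fails if it takes over 38 s, if anything falls off the work surface, if the arm or the gripper's body presses on something with over 40 N, if the wrist force passes 120 N, or if a joint passes its speed limit or range.

## Working session

There is one attempt and no reset: what is moved stays moved. The work goes in short steps, Python scripts to look and compute and a tool call to move; the robot and the scene stay as the last step left them, time stands still between calls to the robot, and variables do not carry over. Pictures are saved under pics/ and viewed, at most 10 in all, crops included, and the job is handed in when it is done.

Besides the shell and the picture viewer there is one more tool, called after ">>>" by a JSON object that holds its "name" and its "arguments", one argument or row to a line. apply_moves: Moves the arm, as the interface text tells. Its arguments: {"type":"object","properties":{"commands":{"type":"array"}},"required":["commands"]}

```bash
mkdir -p pics; ls; cat > h.py <<'E'
import numpy as np, cv2
from cell import status, eyes, job
from scipy.spatial.transform import Rotation as R
def rot(r):
    r=np.array(r,float)
    return r if r.shape==(3,3) else R.from_quat(r).as_matrix()
def shot(n,f):
    c=eyes.camera(n); np.savez(f+'.npz',**{k:np.array(v) for k,v in c.items()})
    cv2.imwrite('pics/'+f+'.png',c['img'][:,:,::-1]); return c
def load(f): return dict(np.load(f+'.npz'))
def cloud(c):
    d=c['depth']; K=c['camera_matrix']; v,u=np.mgrid[:d.shape[0],:d.shape[1]]
    P=np.stack([(u-K[0,2])/K[0,0]*d,-(v-K[1,2])/K[1,1]*d,-d],-1)
    return P@rot(c['rotation']).T+np.array(c['position'])
E
python3 - <<'E'
from h import *
a=shot('scene','s0'); b=shot('top','t0')
print(status.sense()); print(a['position'],a['rotation'],b['position'],b['rotation'],a['camera_matrix'],[k for k in a])
cv2.imwrite('pics/both.png',np.hstack([cv2.resize(a['img'],(400,300)),cv2.resize(b['img'],(400,300))])[:,:,::-1])
E
```

```text
pics
{'t': 0.1, 'joint_positions': array([ 1.07651500e+00,  4.94121174e-01,  1.34606653e+00, -6.08114839e-06,
        1.30249526e+00, -9.54940424e-02]), 'dq': array([ 0.00054577,  0.00098483, -0.00170013, -0.00020129, -0.00058968,
       -0.00239424]), 'joint_torque': array([ 2.58891625e-03, -8.83589172e+01, -3.84565616e+01, -3.14304486e-05,
        5.20793401e-03,  5.85511066e-05]), 'tcp_pos': array([242.61921893, 575.8424349 , 404.16059306]), 'ee_rot': array([ 1.98074203e-01,  9.80186876e-01, -5.22471219e-04, -1.55633666e-04]), 'wrist_force': array([-0.74391121,  0.06286492, -0.15642638]), 'wrist_torque': array([-0.01339784, -0.06145064,  0.00750012]), 'grip_force': 0.0, 'gripper_width': 0.9976639740686774}
[ 846.07220958 -263.25738053  799.9186056 ] [0.25105178 0.11751066 0.42562193 0.86140015] [ 412.92206689   11.29559966 1108.2132401 ] [-0.05407171  0.03993075  0.71039134 -0.70058971] [[463.43211169   0.         280.32323518]
 [  0.         463.43211169 206.51695292]
 [  0.           0.           1.        ]] ['img', 'depth', 'camera_matrix', 'position', 'rotation']
```

View pics/s0.png

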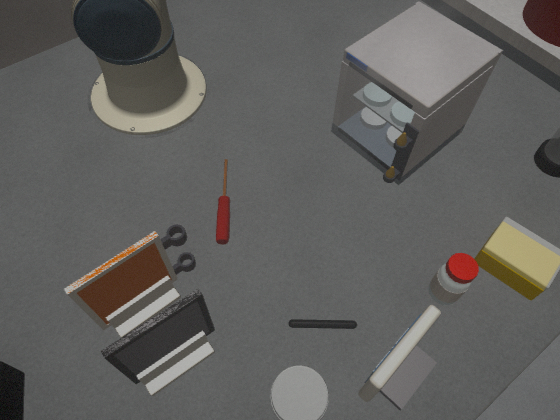

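View pics/t0.png

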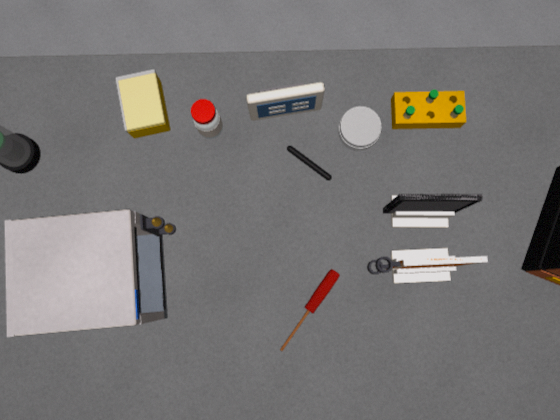

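The door is at top ~(440,262) with its knuckles at ~(380,266). The blank is at ~(435,200), the chamber at ~(75,270), and the pins at ~(157,222) and (169,229).

```bash
python3 - <<'E'
from h import *
np.set_printoptions(suppress=True,precision=1)
def top(P,lo,hi,box):
    x0,x1,y0,y1=box; Q=P[y0:y1,x0:x1].reshape(-1,3); Q=Q[(Q[:,2]>lo)&(Q[:,2]<hi)]; return Q
t=load('t0'); P=cloud(t)
for n,(box,lo,hi) in dict(door=((365,500,240,285),168,190),blank=((375,500,185,220),168,190),knk=((360,400,250,280),100,165),cham=((0,145,200,345),215,245)).items():
    Q=top(P,lo,hi,box); 
    r=cv2.minAreaRect(Q[:,:2].astype(np.float32)); print(n,len(Q),np.median(Q[:,2]),Q.min(0),Q.max(0),'rect',r); print(cv2.boxPoints(r))
for uv in [(157,222),(169,229),(383,265),(374,267),(440,262),(470,260),(404,264),(150,225),(400,400)]: print('top',uv,P[uv[1],uv[0]])
s=load('s0'); S=cloud(s)
for uv in [(402,140),(390,175),(177,233),(186,262),(70,290),(157,236),(112,263)]: print('sc',uv,S[uv[1],uv[0]])
a=cv2.resize(s['img'][100:200,330:450],None,fx=4,fy=4,interpolation=cv2.INTER_CUBIC)
b=cv2.resize(t['img'][200:250,120:200],None,fx=4,fy=4,interpolation=cv2.INTER_CUBIC)
b2=cv2.resize(t['img'][235:290,360:440],None,fx=4,fy=4,interpolation=cv2.INTER_CUBIC)
im=np.zeros((420,800,3),np.uint8); im[:400,:480]=a; im[:200,480:800]=b; im[200:420,480:800]=b2
cv2.imwrite('pics/crop1.png',im[:,:,::-1])
E
```

```text
door 544 176.51965149001336 [ 453.  -348.5  168.4] [ 468.9 -197.8  180.3] rect ((460.96636962890625, -273.1436462402344), (11.332399368286133, 150.82785034179688), 1.8755061626434326)
[[ 452.8 -198. ]
 [ 457.8 -348.7]
 [ 469.1 -348.3]
 [ 464.2 -197.6]]
blank 555 176.19333663113855 [ 570.1 -346.9  168. ] [ 584.4 -195.7  180.7] rect ((577.2681274414062, -271.36187744140625), (151.1477813720703, 12.245100975036621), 88.8827133178711)
[[ 569.7 -346.8]
 [ 581.9 -347. ]
 [ 584.9 -195.9]
 [ 572.6 -195.7]]
knk 195 147.26512096716135 [ 443.4 -199.1  100.1] [ 471.4 -155.8  153.2] rect ((457.25946044921875, -177.41636657714844), (43.20695877075195, 28.05803680419922), 89.09715270996094)
[[ 442.9 -198.8]
 [ 470.9 -199.2]
 [ 471.6 -156. ]
 [ 443.6 -155.6]]
cham 15106 229.5881390781517 [340.1 265.5 215. ] [554.9 501.6 235.5] rect ((448.33953857421875, 383.3713073730469), (200.3721466064453, 223.6925506591797), 4.592611789703369)
[[339.5 486.8]
 [357.4 263.9]
 [557.2 279.9]
 [539.2 502.9]]
top (157, 222) [541.2 251.3 163. ]
top (169, 229) [540.1 252.   61.4]
top (383, 265) [ 461.1 -186.    45.7]
top (374, 267) [ 459.1 -175.     1.2]
top (440, 262) [ 459.1 -263.5  177.5]
top (470, 260) [ 462.1 -317.6  175.9]
top (404, 264) [ 456.5 -199.4  176.4]
top (150, 225) [538.5 269.8 142.3]
top (400, 400) [ 184.4 -218.8   -2.1]
sc (402, 140) [551.5 249.4 159.4]
sc (390, 175) [551.9 250.6  52. ]
sc (177, 233) [ 377.8 -147.8   -1.6]
sc (186, 262) [ 441.4 -166.4   -3.5]
sc (70, 290) [ 469.2 -341.9  175.2]
sc (157, 236) [ 467.2 -200.2  175.1]
sc (112, 263) [ 468.1 -275.3  177.2]
```

View pics/crop1.png

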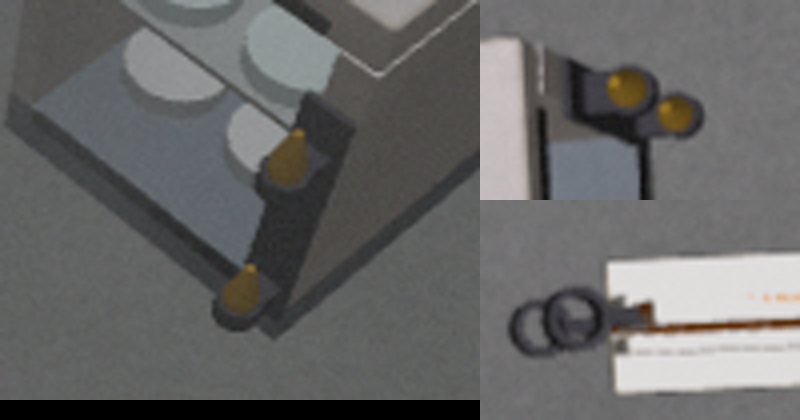

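```bash
cat >> h.py <<'E'
def ray_at(c,u,v,z):
    K=c['camera_matrix']; d=rot(c['rotation'])@np.array([(u-K[0,2])/K[0,0],-(v-K[1,2])/K[1,1],-1]); p=np.array(c['position'])
    return p+d*(z-p[2])/d[2]
def go(p,yaw,s=None):
    "shift/turn in tool axes to TCP p with tool y at yaw (deg), pointing down"
    s=s or status.sense(); A=rot(s['ee_rot']); y=np.radians(yaw)
    Y=np.array([np.cos(y),np.sin(y),0]); Z=np.array([0,0,-1.]); T=np.stack([np.cross(Y,Z),Y,Z],1)
    return np.round(A.T@(np.array(p)-s['tcp_pos']),1), np.round(R.from_matrix(A.T@T).as_rotvec(),3)
E
python3 - <<'E'
from h import *
np.set_printoptions(suppress=True,precision=1)
t=load('t0');s=load('s0')
print('up',ray_at(t,156.9,221.7,165),ray_at(s,404.5,133.5,171))
print('lo',ray_at(t,169.2,228,65),ray_at(s,392.5,167,71))
print('upK',ray_at(t,120+0,0,0)[:0],ray_at(t,360+97/4,235+118/4,149))
np.set_printoptions(precision=3)
for p,y in [((243,576,490),67.1),((430,0,480),20),((461,-273,430),1.9)]: print(go(p,y))
E
```

```text
up [541.5 251.  165. ] [548.8 254.7 171. ]
lo [541.7 250.8  65. ] [548.4 255.3  71. ]
upK [] [ 457.3 -169.2  149. ]
(array([ -0.3,   0.2, -85.8]), array([-0.001, -0.   ,  0.001]))
(array([-396.3, -458. ,  -75.4]), array([-0.001,  0.   ,  0.823]))
(array([-530.8, -697.5,  -25.1]), array([-0.001,  0.001,  1.139]))
```

>>> {"name": "apply_moves", "arguments": {
  "commands": [
    {"linear": [0, 0, -40], "rot": [0, 0, 0], "jaw": -1},
    {"linear": [0, 0, -76], "rot": [0, 0, 0], "jaw": -1},
    {"linear": [-396, -458, -76], "rot": [0, 0, 0.823], "jaw": -1},
    {"linear": [-396, -458, -76], "rot": [0, 0, 0.823], "jaw": -1},
    {"linear": [-396, -458, -76], "rot": [0, 0, 0.823], "jaw": -1},
    {"linear": [-396, -458, -76], "rot": [0, 0, 0.823], "jaw": -1},
    {"linear": [-396, -458, -76], "rot": [0, 0, 0.823], "jaw": -1},
    {"linear": [-396, -458, -76], "rot": [0, 0, 0.823], "jaw": -1},
    {"linear": [-396, -458, -76], "rot": [0, 0, 0.823], "jaw": -1},
    {"linear": [-396, -458, -76], "rot": [0, 0, 0.823], "jaw": -1},
    {"linear": [-396, -458, -76], "rot": [0, 0, 0.823], "jaw": -1},
    {"linear": [-396, -458, -76], "rot": [0, 0, 0.823], "jaw": -1}
  ]
}}

```text
t: 1.1
tcp_pos: [371.3, 177.8, 480.7]
ee_rot: [0.573, 0.819, 0.0, 0.0]
wrist_force: [1.1, -0.1, -1.4]
gripper_width: 1.005
grip_force: 0.0
```

```bash
python3 - <<'E'
from h import *
s=status.sense(); print(s['t'],s['tcp_pos'],s['joint_positions'])
for p,y in [((461,-273,420),1.9)]: print(go(p,y))
E
```

```text
1.1 [371.31191934 177.78791054 480.68003988] [ 3.01272551e-01  1.05649984e-01  1.70978190e+00 -7.73190140e-06
  1.32609778e+00 -4.80512021e-02]
(array([-454.3,  -70. ,   60.7]), array([0.   , 0.   , 0.316]))
```

>>> {"name": "apply_moves", "arguments": {
  "commands": [
    {"linear": [-435, -55, 60], "rot": [0, 0, 0.316], "jaw": -1},
    {"linear": [-435, -55, 60], "rot": [0, 0, 0.316], "jaw": -1},
    {"linear": [-435, -55, 60], "rot": [0, 0, 0.316], "jaw": -1},
    {"linear": [-435, -55, 60], "rot": [0, 0, 0.316], "jaw": -1},
    {"linear": [-435, -55, 60], "rot": [0, 0, 0.316], "jaw": -1},
    {"linear": [-435, -55, 60], "rot": [0, 0, 0.316], "jaw": -1},
    {"linear": [-435, -55, 60], "rot": [0, 0, 0.316], "jaw": -1},
    {"linear": [-435, -55, 60], "rot": [0, 0, 0.316], "jaw": -1},
    {"linear": [-435, -55, 60], "rot": [0, 0, 0.316], "jaw": -1},
    {"linear": [-435, -55, 60], "rot": [0, 0, 0.316], "jaw": -1},
    {"linear": [-435, -55, 60], "rot": [0, 0, 0.316], "jaw": -1},
    {"linear": [-435, -55, 60], "rot": [0, 0, 0.316], "jaw": -1}
  ]
}}

```text
t: 2.1
tcp_pos: [469.1, -252.4, 419.5]
ee_rot: [0.697, 0.718, -0.0, 0.0]
wrist_force: [-0.5, 1.0, -0.4]
gripper_width: 1.001
grip_force: 0.0
```

```bash
python3 - <<'E'
from h import *
np.set_printoptions(suppress=True,precision=1)
s=status.sense(); print(s['t'],s['tcp_pos'],s['dq'])
c=shot('wrist','w1'); P=cloud(c); Q=P.reshape(-1,3); Q=Q[(Q[:,2]>165)&(Q[:,2]<190)&(abs(Q[:,0]-461)<40)]
if len(Q)>50:
    r=cv2.minAreaRect(Q[:,:2].astype(np.float32)); print(len(Q),np.median(Q[:,2]),r,cv2.boxPoints(r))
print(status.sense()['tcp_pos']); print(go((461,-273,320),1.9))
E
```

```text
2.1 [ 469.1 -252.4  419.5] [ 0.1 -0.   0.1  0.   0.   0.1]
3903 178.35813933848334 ((463.7931213378906, -272.2539367675781), (11.260400772094727, 150.25088500976562), 1.8760658502578735) [[ 455.7 -197.4]
 [ 460.6 -347.5]
 [ 471.9 -347.2]
 [ 467.  -197. ]]
[ 468.6 -250.1  419.7]
(array([-22.7,  -8.2,  99.7]), array([-0., -0., -0.]))
```

View pics/w1.png

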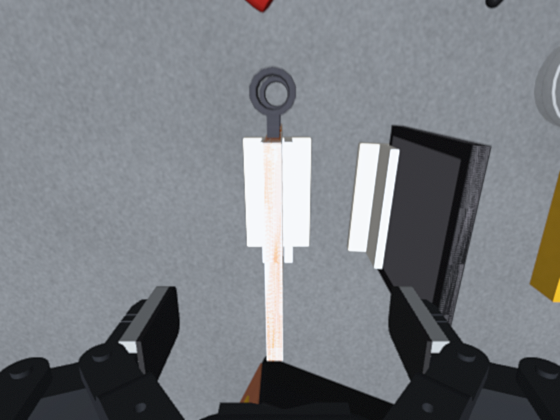

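The wrist picture shows the door's top edge at (273, 140–360), with its knuckle at (273, 92) and the fingers straddling it. That agrees with the top view to about 2 mm, so I'll go down.

>>> {"name": "apply_moves", "arguments": {
  "commands": [
    {"linear": [-22, -6.5, 20], "rot": [0, 0, 0], "jaw": -1},
    {"linear": [-22, -6.5, 45], "rot": [0, 0, 0], "jaw": -1},
    {"linear": [-22, -6.5, 70], "rot": [0, 0, 0], "jaw": -1},
    {"linear": [-22, -6.5, 90], "rot": [0, 0, 0], "jaw": -1},
    {"linear": [-22, -6.5, 101], "rot": [0, 0, 0], "jaw": -1},
    {"linear": [-22, -6.5, 101], "rot": [0, 0, 0], "jaw": -1},
    {"linear": [-22, -6.5, 101], "rot": [0, 0, 0], "jaw": 1},
    {"linear": [-22, -6.5, 101], "rot": [0, 0, 0], "jaw": 1},
    {"linear": [-22, -6.5, 101], "rot": [0, 0, 0], "jaw": 1},
    {"linear": [-22, -6.5, 101], "rot": [0, 0, 0], "jaw": 1},
    {"linear": [-22, -6.5, 101], "rot": [0, 0, 0], "jaw": 1},
    {"linear": [-22, -6.5, 101], "rot": [0, 0, 0], "jaw": 1}
  ]
}}

```text
t: 3.15
tcp_pos: [462.8, -270.1, 320.1]
ee_rot: [0.695, 0.719, 0.0, 0.0]
wrist_force: [0.4, 0.2, -0.3]
gripper_width: 0.148
grip_force: 0.0
```

```bash
python3 - <<'E'
from h import *
s=status.sense(); print({k:np.round(s[k],2) for k in s})
E
```

```text
{'t': np.float64(3.15), 'joint_positions': array([-0.64,  0.47,  1.67, -0.  ,  1.  , -0.67]), 'dq': array([-0.,  0.,  0.,  0., -0., -0.]), 'joint_torque': array([ 8.000e-02, -7.755e+01, -2.959e+01,  0.000e+00,  1.000e-02,
        0.000e+00]), 'tcp_pos': array([ 462.77, -270.09,  320.09]), 'ee_rot': array([0.7 , 0.72, 0.  , 0.  ]), 'wrist_force': array([ 0.37,  0.23, -0.26]), 'wrist_torque': array([ 0.01,  0.01, -0.02]), 'grip_force': np.float64(0.0), 'gripper_width': np.float64(0.15)}
```

>>> {"name": "apply_moves", "arguments": {
  "commands": [
    {"linear": [0, 0, 0], "rot": [0, 0, 0], "jaw": 1},
    {"linear": [0, 0, 0], "rot": [0, 0, 0], "jaw": 1},
    {"linear": [0, 0, 0], "rot": [0, 0, 0], "jaw": 1},
    {"linear": [0, 0, 0], "rot": [0, 0, 0], "jaw": 1},
    {"linear": [0, 0, -3], "rot": [0, 0, 0], "jaw": 1},
    {"linear": [0, 0, -8], "rot": [0, 0, 0], "jaw": 1},
    {"linear": [0, 0, -15], "rot": [0, 0, 0], "jaw": 1},
    {"linear": [0, 0, -24], "rot": [0, 0, 0], "jaw": 1},
    {"linear": [0, 0, -34], "rot": [0, 0, 0], "jaw": 1},
    {"linear": [0, 0, -46], "rot": [0, 0, 0], "jaw": 1},
    {"linear": [0, 0, -58], "rot": [0, 0, 0], "jaw": 1},
    {"linear": [0, 0, -66], "rot": [0, 0, 0], "jaw": 1}
  ]
}}

```text
t: 4.15
tcp_pos: [462.8, -270.2, 387.6]
ee_rot: [0.695, 0.719, 0.0, 0.001]
wrist_force: [0.3, 0.6, -3.7]
gripper_width: 0.106
grip_force: 58.5
```

```bash
python3 - <<'E'
from h import *
np.set_printoptions(suppress=True,precision=1)
c=shot('top','t1'); P=cloud(c); Q=P.reshape(-1,3)
w=shot('wrist','w2'); s=status.sense(); print(s['tcp_pos'],s['wrist_force'],s['wrist_torque'],s['grip_force'],s['gripper_width'])
K=Q[(Q[:,2]>195)&(Q[:,2]<225)&(abs(Q[:,0]-458)<30)&(Q[:,1]>-190)&(Q[:,1]<-140)]
print('knuckle',len(K),K.min(0),K.max(0))
W=cloud(w).reshape(-1,3); D=W[(W[:,2]>232)&(W[:,2]<250)&(abs(W[:,0]-460)<30)&(W[:,1]>-235)]; print(len(D),D[:,2].mean() if len(D) else 0)
K=W[(W[:,2]>195)&(W[:,2]<225)&(abs(W[:,0]-458)<30)&(W[:,1]>-195)&(W[:,1]<-140)];print('kw',len(K),K.min(0),K.max(0))
E
```

```text
[ 463.  -270.3  387.5] [-0.3 -0.  -3.2] [-0.  0.  0.] 58.49878549575806 0.11077109305362277
knuckle 197 [ 443.1 -189.3  195.1] [ 472.3 -155.6  219.7]
4236 246.4550708071236
kw 4272 [ 446.5 -195.   196.4] [ 475.7 -158.2  220.8]
```

View pics/w2.png

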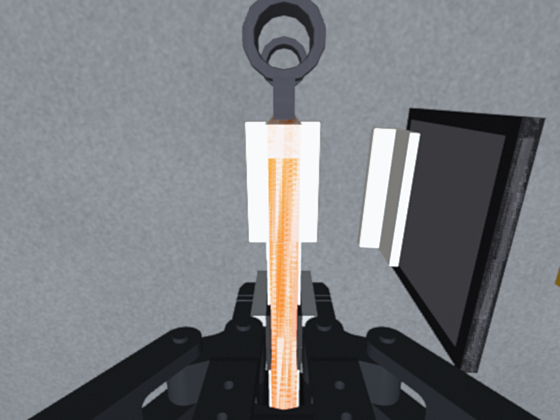

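The door is held (knuckle at (284, 35), about 0.33 kg) and is level. Next I'll carry it to a point 100 mm in front of the pins.

>>> {"name": "apply_moves", "arguments": {
  "commands": [
    {"linear": [9, 3, 0], "rot": [0, 0, 0], "jaw": 1},
    {"linear": [29, 8, 0], "rot": [0, 0, 0], "jaw": 1},
    {"linear": [57, 17, 0], "rot": [0, 0, 0], "jaw": 1},
    {"linear": [89, 26, 1], "rot": [0, 0, 0], "jaw": 1},
    {"linear": [124, 37, 1], "rot": [0, 0, 0], "jaw": 1},
    {"linear": [159, 47, 2], "rot": [0, 0, 0], "jaw": 1},
    {"linear": [194, 58, 2], "rot": [0, 0, 0], "jaw": 1},
    {"linear": [229, 68, 3], "rot": [0, 0, 0], "jaw": 1},
    {"linear": [261, 78, 3], "rot": [0, 0, 0], "jaw": 1},
    {"linear": [289, 86, 3], "rot": [0, 0, 0], "jaw": 1},
    {"linear": [309, 92, 3], "rot": [0, 0, 0], "jaw": 1},
    {"linear": [318, 95, 3], "rot": [0, 0, 0], "jaw": 1}
  ]
}}

```text
t: 5.25
tcp_pos: [547.2, 53.9, 382.0]
ee_rot: [0.695, 0.719, -0.0, -0.001]
wrist_force: [-0.3, -0.3, -4.0]
gripper_width: 0.107
grip_force: 58.6
```

```bash
python3 - <<'E'
from h import *
np.set_printoptions(suppress=True,precision=1)
c=shot('top','t2'); c=shot('top','t2'); w=shot('wrist','w3'); s=status.sense(); print(s['tcp_pos'],s['ee_rot'],s['wrist_force'],s['wrist_torque'])
for n,C in (('top',c),('wrist',w)):
    Q=cloud(C).reshape(-1,3)
    K=Q[(Q[:,2]>195)&(Q[:,2]<222)&(abs(Q[:,0]-543)<25)&(Q[:,1]>130)&(Q[:,1]<190)]; print(n,'kn',len(K),K.min(0),K.max(0))
    B=Q[(Q[:,2]>150)&(Q[:,2]<175)&(abs(Q[:,0]-543)<25)&(Q[:,1]>225)&(Q[:,1]<263)]; print('pinU',len(B),B.min(0) if len(B) else 0,B.max(0) if len(B) else 0)
print(s['t'])
im=np.hstack([cv2.resize(c['img'][190:280,110:250],None,fx=400/140,fy=400/140,interpolation=cv2.INTER_CUBIC),cv2.resize(w['img'],(400,300))[:257]])
cv2.imwrite('pics/c2.png',im[:,:,::-1])
E
```

```text
[547.   51.3 382.1] [ 0.7  0.7 -0.  -0. ] [ 0.3  0.2 -2.7] [-0.1 -0.  -0. ]
top kn 75 [527.2 130.9 195.8] [542.4 160.2 212.5]
pinU 68 [534.9 248.2 151.2] [549.8 262.3 173.2]
wrist kn 3990 [529.6 130.  195. ] [559.  164.9 214.1]
pinU 0 0 0
5.4
```

View pics/c2.png

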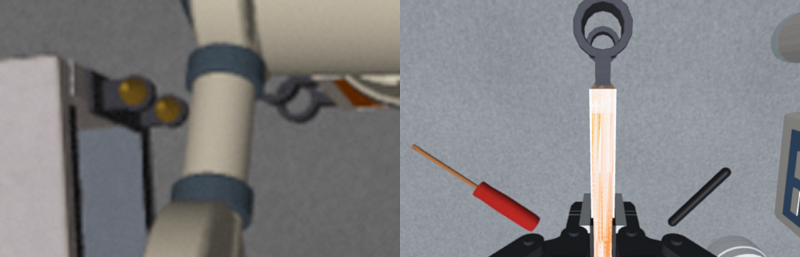

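The top view shows the pins at left and the knuckle (partly behind the arm) ahead of the panel. The wrist view shows the door straight. Next I'll bring it in level.

>>> {"name": "apply_moves", "arguments": {
  "commands": [
    {"linear": [4, 0.2, 0], "rot": [0, 0, 0], "jaw": 1},
    {"linear": [12, 0.5, 0], "rot": [0, 0, 0], "jaw": 1},
    {"linear": [24, 1, 0], "rot": [0, 0, 0], "jaw": 1},
    {"linear": [38, 1.3, 0], "rot": [0, 0, 0], "jaw": 1},
    {"linear": [52, 1.8, 0], "rot": [0, 0, 0], "jaw": 1},
    {"linear": [66, 2.2, 0], "rot": [0, 0, 0], "jaw": 1},
    {"linear": [79, 2.6, 0], "rot": [0, 0, 0], "jaw": 1},
    {"linear": [89, 3, 0], "rot": [0, 0, 0], "jaw": 1},
    {"linear": [96, 3.2, 0], "rot": [0, 0, 0], "jaw": 1},
    {"linear": [100, 3.4, 0], "rot": [0, 0, 0], "jaw": 1},
    {"linear": [100, 3.4, 0], "rot": [0, 0, 0], "jaw": 1},
    {"linear": [100, 3.4, 0], "rot": [0, 0, 0], "jaw": 1}
  ]
}}

```text
t: 6.4
tcp_pos: [547.3, 150.8, 382.6]
ee_rot: [0.695, 0.719, -0.0, 0.0]
wrist_force: [0.4, -0.4, -4.0]
gripper_width: 0.108
grip_force: 58.5
```

```bash
python3 - <<'E'
from h import *
np.set_printoptions(suppress=True,precision=1)
c=shot('scene','s3'); t=shot('top','t3'); w=shot('wrist','w4'); s=status.sense(); print(s['t'],s['tcp_pos'],s['ee_rot'],s['wrist_force'],s['wrist_torque'])
a=cv2.resize(c['img'][80:200,330:470],None,fx=400/140,fy=400/140,interpolation=cv2.INTER_CUBIC)
b=cv2.resize(t['img'][180:300,110:250],None,fx=400/140,fy=400/140,interpolation=cv2.INTER_CUBIC)
d=cv2.resize(w['img'][:180,200:380],(250,250)) ; im=np.hstack([a,b]); e=np.zeros((250,im.shape[1],3),np.uint8); e[:,:250]=d
cv2.imwrite('pics/c3.png',np.vstack([im,e])[:,:,::-1])
E
```

```text
6.55 [547.3 150.4 382.7] [ 0.7  0.7 -0.   0. ] [ 0.  -0.5 -3.3] [-0.1  0.  -0. ]
```

View pics/c3.png

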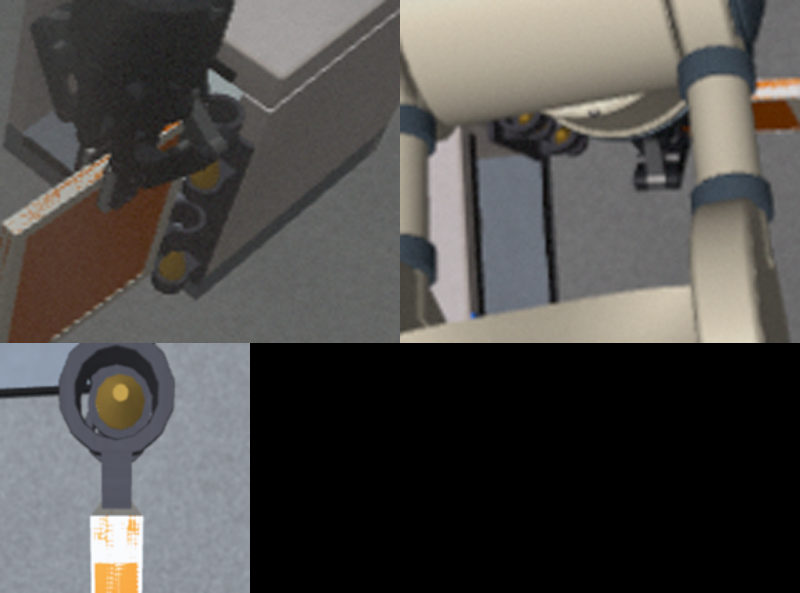

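```bash
python3 - <<'E'
from h import *
np.set_printoptions(suppress=True,precision=1)
w=load('w4'); P=cloud(w); tip=ray_at(w,286.4,36,171); print('tip',tip, P[36,286], P[30:44,286,2])
Q=P[:90,200:380].reshape(-1,3); K=Q[(Q[:,2]>207)&(Q[:,2]<218)]; print(len(K),K.min(0),K.max(0),np.median(K[:,2]))
# ring circle fit, ring only
k=K[np.abs(K[:,1]-tip[1])<40]
from scipy.optimize import least_squares
f=lambda q:np.clip(abs(np.hypot(k[:,0]-q[0],k[:,1]-q[1])-12.75)-2.25,0,6)
print(least_squares(f,[544,252]).x)
B=Q[(Q[:,2]>150)&(Q[:,2]<172)&(np.hypot(Q[:,0]-tip[0],Q[:,1]-tip[1])<10)]; print('brass',len(B),B.min(0),B.max(0))
E
```

```text
tip [546.1 257.3 171. ] [545.9 257.2 172.3] [171.8 172.5 172.3 172.  172.  171.7 172.3 173.  172.6 171.8 172.8 172.6
 172.4 170.6]
3112 [530.3 233.8 207. ] [559.7 262.8 215. ] 212.37788785092715
[545.  250.2]
brass 1001 [537.5 248.6 150.1] [554.9 266.3 172. ]
```

```bash
python3 - <<'E'
from h import *
s=load('s3'); print(ray_at(s,330+187*.35,80+216*.35,112)); print(ray_at(s,330+227*.35,80+112*.35,212))
w=load('w4');w1=load('w1'); print(ray_at(w1,273,90,149), ray_at(w1,250,90,149),ray_at(w1,273,67,149),ray_at(w1,273,112,149))
E
```

```text
[549.28676153 249.82911784 112.        ]
[550.70351298 250.88223456 212.        ]
[ 460.78913288 -167.73055354  149.        ] [ 446.46222645 -168.14249135  149.        ] [ 460.52693975 -154.44765206  149.        ] [ 461.04922063 -180.90679457  149.        ]
```

Both the wrist and scene cameras put the knuckles about 5–6 mm short of the pins in y and aligned in x. I'll correct that and lower.

>>> {"name": "apply_moves", "arguments": {
  "commands": [
    {"linear": [3, 0.1, 0], "rot": [0, 0, 0], "jaw": 1},
    {"linear": [6, 0.2, 0], "rot": [0, 0, 0], "jaw": 1},
    {"linear": [6, 0.2, 0], "rot": [0, 0, 0], "jaw": 1},
    {"linear": [6, 0.2, 4], "rot": [0, 0, 0], "jaw": 1},
    {"linear": [6, 0.2, 8], "rot": [0, 0, 0], "jaw": 1},
    {"linear": [6, 0.2, 12], "rot": [0, 0, 0], "jaw": 1},
    {"linear": [6, 0.2, 16], "rot": [0, 0, 0], "jaw": 1},
    {"linear": [6, 0.2, 19], "rot": [0, 0, 0], "jaw": 1},
    {"linear": [6, 0.2, 22], "rot": [0, 0, 0], "jaw": 1},
    {"linear": [6, 0.2, 25], "rot": [0, 0, 0], "jaw": 1},
    {"linear": [6, 0.2, 27], "rot": [0, 0, 0], "jaw": 1},
    {"linear": [6, 0.2, 27], "rot": [0, 0, 0], "jaw": 1}
  ]
}}

```text
t: 7.55
tcp_pos: [547.2, 156.9, 355.2]
ee_rot: [0.695, 0.719, -0.0, -0.0]
wrist_force: [-1.2, -0.3, -3.1]
gripper_width: 0.107
grip_force: 58.5
```

```bash
python3 - <<'E'
from h import *
np.set_printoptions(suppress=True,precision=2)
c=shot('scene','s5'); w=shot('wrist','w5'); s=status.sense(); print(s['t'],s['tcp_pos'],s['wrist_force'],s['wrist_torque'])
P=cloud(w); Q=P[:110,200:380].reshape(-1,3); K=Q[(Q[:,2]>182)&(Q[:,2]<190)]; print(K.min(0),K.max(0)); 
B=Q[(Q[:,2]>150)&(Q[:,2]<175)&(np.hypot(Q[:,0]-546,Q[:,1]-257)<12)]; print('brass',len(B),B.min(0),B.max(0))
a=cv2.resize(c['img'][80:200,330:470],None,fx=400/140,fy=400/140,interpolation=cv2.INTER_CUBIC)
d=cv2.resize(w['img'][:180,190:380],(362,343)); cv2.imwrite('pics/c5.png',np.hstack([a,d])[:,:,::-1])
E
```

```text
7.65 [547.31 156.92 355.68] [ 0.32 -0.88 -3.83] [-0.07  0.01 -0.04]
[530.16 233.27 182.03] [559.37 269.35 187.76]
brass 1750 [534.5  249.54 151.12] [555.11 268.39 174.96]
```

View pics/c5.png

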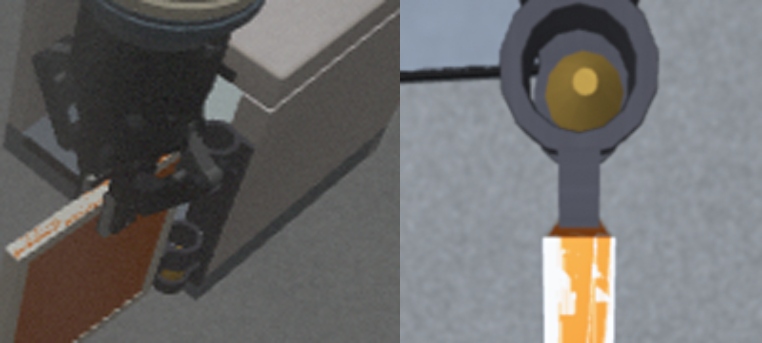

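The pin tips are inside both knuckles with no side force, so I'll lower slowly.

>>> {"name": "apply_moves", "arguments": {
  "commands": [
    {"linear": [0, 0, 2], "rot": [0, 0, 0], "jaw": 1},
    {"linear": [0, 0, 4], "rot": [0, 0, 0], "jaw": 1},
    {"linear": [0, 0, 6], "rot": [0, 0, 0], "jaw": 1},
    {"linear": [0, 0, 8], "rot": [0, 0, 0], "jaw": 1},
    {"linear": [0, 0, 9.5], "rot": [0, 0, 0], "jaw": 1},
    {"linear": [0, 0, 11], "rot": [0, 0, 0], "jaw": 1},
    {"linear": [0, 0, 12], "rot": [0, 0, 0], "jaw": 1},
    {"linear": [0, 0, 13], "rot": [0, 0, 0], "jaw": 1},
    {"linear": [0, 0, 14], "rot": [0, 0, 0], "jaw": 1},
    {"linear": [0, 0, 14], "rot": [0, 0, 0], "jaw": 1}
  ]
}}

```text
t: 8.48
tcp_pos: [547.3, 156.9, 341.5]
ee_rot: [0.695, 0.719, -0.0, -0.0]
wrist_force: [-1.2, -0.6, -4.2]
gripper_width: 0.109
grip_force: 58.6
```

>>> {"name": "apply_moves", "arguments": {
  "commands": [
    {"linear": [0, 0, 1], "rot": [0, 0, 0], "jaw": 1},
    {"linear": [0, 0, 2], "rot": [0, 0, 0], "jaw": 1},
    {"linear": [0, 0, 2.5], "rot": [0, 0, 0], "jaw": 1},
    {"linear": [0, 0, 3], "rot": [0, 0, 0], "jaw": 1},
    {"linear": [0, 0, 3], "rot": [0, 0, 0], "jaw": 1}
  ]
}}

```text
t: 8.9
tcp_pos: [547.3, 156.9, 338.6]
ee_rot: [0.695, 0.719, -0.0, -0.0]
wrist_force: [-0.0, 0.6, -3.3]
gripper_width: 0.105
grip_force: 58.6
```

>>> {"name": "apply_moves", "arguments": {
  "commands": [
    {"linear": [0, 0, 0.5], "rot": [0, 0, 0], "jaw": 1},
    {"linear": [0, 0, 1], "rot": [0, 0, 0], "jaw": 1},
    {"linear": [0, 0, 1], "rot": [0, 0, 0], "jaw": 1}
  ]
}}

```text
t: 9.15
tcp_pos: [547.4, 156.9, 337.9]
ee_rot: [0.695, 0.719, 0.0, 0.0]
wrist_force: [0.6, -1.0, 0.3]
gripper_width: 0.109
grip_force: 59.3
```

>>> {"name": "apply_moves", "arguments": {
  "commands": [
    {"linear": [0, 0, 0.5], "rot": [0, 0, 0], "jaw": 1},
    {"linear": [0, 0, 1], "rot": [0, 0, 0], "jaw": 1},
    {"linear": [0, 0, 1], "rot": [0, 0, 0], "jaw": 1}
  ]
}}

```text
t: 9.4
tcp_pos: [547.5, 156.7, 337.4]
ee_rot: [0.695, 0.719, 0.0, 0.001]
wrist_force: [-2.2, -5.9, 9.1]
gripper_width: 0.109
grip_force: 60.7
```

The door is seated: it made contact at 338, as expected. I'll ease off, open the gripper, and retreat upward.

>>> {"name": "apply_moves", "arguments": {
  "commands": [
    {"linear": [0, 0, -0.8], "rot": [0, 0, 0], "jaw": 1},
    {"linear": [0, 0, -0.8], "rot": [0, 0, 0], "jaw": 0.5},
    {"linear": [0, 0, -0.8], "rot": [0, 0, 0], "jaw": 0.2},
    {"linear": [0, 0, -0.8], "rot": [0, 0, 0], "jaw": 0},
    {"linear": [0, 0, -0.8], "rot": [0, 0, 0], "jaw": -0.3},
    {"linear": [0, 0, -0.8], "rot": [0, 0, 0], "jaw": -0.3},
    {"linear": [0, 0, -0.8], "rot": [0, 0, 0], "jaw": -0.3},
    {"linear": [0, 0, -0.8], "rot": [0, 0, 0], "jaw": -0.3},
    {"linear": [0, 0, -8], "rot": [0, 0, 0], "jaw": -0.3},
    {"linear": [0, 0, -25], "rot": [0, 0, 0], "jaw": -0.3},
    {"linear": [0, 0, -50], "rot": [0, 0, 0], "jaw": -0.3},
    {"linear": [0, 0, -80], "rot": [0, 0, 0], "jaw": -0.3}
  ]
}}

```text
t: 10.4
tcp_pos: [546.9, 156.8, 417.0]
ee_rot: [0.695, 0.719, -0.001, -0.001]
wrist_force: [1.2, -0.8, 0.2]
gripper_width: 0.655
grip_force: 0.0
```

>>> {"name": "apply_moves", "arguments": {
  "commands": [
    {"linear": [-20, 0, -30], "rot": [0, 0, 0], "jaw": -0.3},
    {"linear": [-50, 0, -60], "rot": [0, 0, 0], "jaw": -0.3},
    {"linear": [-85, 0, -90], "rot": [0, 0, 0], "jaw": -0.3},
    {"linear": [-120, 0, -100], "rot": [0, 0, 0], "jaw": -0.3},
    {"linear": [-150, 0, -100], "rot": [0, 0, 0], "jaw": -0.3},
    {"linear": [-180, 0, -100], "rot": [0, 0, 0], "jaw": -0.3},
    {"linear": [-210, 0, -100], "rot": [0, 0, 0], "jaw": -0.3},
    {"linear": [-230, 0, -100], "rot": [0, 0, 0], "jaw": -0.3},
    {"linear": [-230, 0, -100], "rot": [0, 0, 0], "jaw": -0.3},
    {"linear": [-230, 0, -100], "rot": [0, 0, 0], "jaw": -0.3}
  ]
}}

```text
t: 11.23
tcp_pos: [554.7, -73.8, 517.1]
ee_rot: [0.696, 0.718, 0.0, 0.0]
wrist_force: [-0.1, 0.9, -0.5]
gripper_width: 0.649
grip_force: 0.0
```

```bash
python3 - <<'E'
from h import *
np.set_printoptions(suppress=True,precision=1)
c=shot('scene','s6'); t=shot('top','t6'); s=status.sense(); print(s['t'],s['tcp_pos'],s['wrist_force'])
Q=cloud(t).reshape(-1,3)
for lo,hi in((160,174),(185,215)):
  K=Q[(Q[:,2]>lo)&(Q[:,2]<hi)&(Q[:,0]>515)&(Q[:,0]<575)&(Q[:,1]>30)&(Q[:,1]<272)]; print(len(K),K.min(0) if len(K) else 0,K.max(0) if len(K) else 0,np.median(K[:,2]) if len(K) else 0)
cv2.imwrite('pics/c6.png',np.hstack([cv2.resize(x,(400,300)) for x in (c['img'][60:240,290:530],t['img'][150:330,80:320])])[:,:,::-1])
E
```

```text
11.3333 [554.7 -72.4 517. ] [ 0.6 -0.2  0.5]
259 [528.1  75.6 160. ] [556.3 267.3 174. ] 166.2980292923295
552 [538.1  76.1 185.1] [552.  224.4 198.4] 191.2794112218429
```

View pics/c6.png

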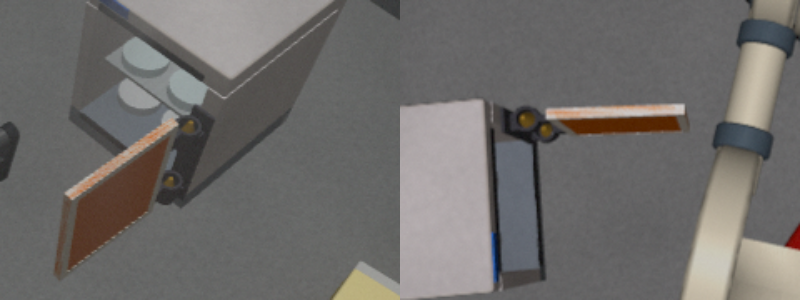

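The picture shows both knuckles down around the brass pins, with the tips protruding. The door hangs free and upright, and the arm is clear. I'm handing it in.

```bash
python3 -c "
from cell import job; print(job.finish_job())"
```

```text
the job is handed in; nothing more can be done
None
```

The door hangs on both hinge pins, fully seated and open at about a right angle; the blank was never touched, the arm is clear, and the job was handed in at about 11 s.

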